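# Close the card guide to the gauge mark

### The arm

A 7-joint arm with a two-finger parallel gripper is mounted at the origin on the work surface. World frame = base frame: x ahead of the robot, y to its left, z up, the work surface at z = 0. Lengths are in m, angles in rad, forces in N, time in s.
With the tool pointing down it reaches from about 0.425 to 0.925 m from the base axis. Payload 6.8 kg.
Tool frame: the origin (TCP) lies on the centre line of the jaws, within the pads' length; the fingertips stand 14 mm ahead of it and the grasp point (between the pads) lies 5 mm behind it; z points along the fingers, y is the direction in which the jaws open and shut (so a half turn about z gives the same grasp; the last joint's range is limited). The gripper opens to 85 mm and grips with 20 to 120 N. Pads are 22 mm wide; open, the fingers measure 114 mm over their backs; the gripper's body (76 mm by 85 mm) begins 54 mm behind the grasp point. The pads swing forward as they close: fully open they stand 13 mm farther back than shut.
Start: joints at [-1.25, 0.477, 0.022, 1.555, -0.011, 1.109, -0.083], TCP at [0.281, 0.614, 0.245] pointing down, gripper open.
Joint ranges: [-2.96, 2.96], [-0.34, 2.1], [-1.41, 1.46], [0.24, 2.44], [-1.37, 4.51], [0.17, 1.92], [-2.96, 2.96]. Speed limits (rad/s): [2.39, 2.39, 3.14, 3.14, 3.14, 3.14, 3.14].

### API

Orientations are given as a unit quaternion [w, x, y, z].
In Python, from workcell import bot gives the robot as it stands.
- The arm moves only by the tool carry_out, never from a script. Its argument "commands" is a list of rows, each a list of 6 numbers: the shift along the tool's x, y, z in m, then the turn, a rotation vector about the tool's x, y, z in degrees. A call has 1 to 8 rows; each row shifts and turns the pose as measured when the row begins, along the tool's axes as they then stand; what a row does not reach is not made up. A row lasts 1/10 s, in which the tool goes at most 50 mm and 8.59 degrees, less where a joint would pass 70% of its speed; a pose out of reach is approached as far as the arm can. A call is refused whole if a number of a shift passes 0.05 or a number of a turn 8.59, either way. A call with a gripper value outside its range is refused whole. "claw" is the finger opening in m, from 0 to 0.0854, set as the call begins (left out, the last holds). The fingers move at their own pace and stop on an object; "newtons" is the grip in N (left out, the last holds). Time passes only in rows, so rows that do not move let the fingers close. It gives the time, the measured TCP pose, the force and the opening at its end, in the units of the state.
- bot.read_state(): the state, without advancing time (a new reading comes with each control period).
- bot.grab_frame(name): name is "side" or "top" or "wrist"; returns a dict with "frame" (420x560x3 uint8, red, green, blue), "vertical_fov" (degrees; the focal length in pixels is half the picture's height over the tangent of half this angle, whatever the lens; pixels are square), "cx", "cy" (the principal point, pixels), "rvec" (rotation vector, rad) and "tvec" (3), from world to camera coordinates, as OpenCV has them. Camera axes: x right, y down, z forward; pixel columns grow to the right and rows downward; lengths in m; the calibration is good to about 2 mm. A picture is of the moment at which its call begins. There is no depth.
- bot.close_job(): hands the job in, once; it reports no verdict.
Trained networks look in a picture, given as the dict that the camera call returned (one of the last four; its "shot" number tells which), for a name from the list of things; names that differ only in an ending like _2 or _b are one class to them, and where a whole thing is asked for, a point or a joint stands for the part that bears it (a point fixed in the world has none). Each returns a list of dicts, best first, with "score" (0 to 1); they miss things now and then, are a little off and sometimes report something else, mostly with a low value. They report only what shows in the picture. A call takes as long as a camera call.
- bot.search_frame(picture, query): "position" ([x, y, z] in m, in the coordinates of the camera as it stood for that picture, good to about 4 mm: the middle of the surface that is visible of it).
- bot.landmark_of(picture, query): "position" ([x, y, z] in m, in the coordinates of the camera as it stood for that picture, good to about 4 mm: a listed point, or the origin of a listed thing).
The state is a dict: "time": time; "q": joint angles; "qd": joint speeds; "joint_efforts": joint torques, N m; "ee_pos": TCP position; "orientation": TCP orientation; "ft_force": force on the tool from outside, world axes, zero at the start; "torque": the same for the moment, N m; "grip_width": finger opening in m.
Only numpy, scipy, OpenCV 4.12 (cv2) and the standard library are available. Lean on these libraries where they do the work, as an engineer would, in place of code of your own. Each camera call takes 0.05 s, during which the arm holds its last target.

### The job

Set the card tray for a new card size: roll the knurled wheel on the tray with a fingertip so that the sliding guide closes towards the fixed fence, until the guide's pointer stands opposite the raised rib of the gauge tab, within the rib's width. Move the guide only by rolling the wheel (do not push the guide itself), leave everything else on the desk where it is and pick nothing up. Finish with the hand clear of the tray.

Things in the scene. Friction and masses are not known exactly. Their poses are not given: they have to be found in the camera images.
- tray: Card tray fixed to the desk; base 200 x 280 x 12 mm, origin on the desk; base spans x -100..100, y -130..150 mm in its frame; z up, x towards the gauge side. White fixed fence (10 mm thick, top at 42 mm) along x at y = -105. The wheel stands at y = +100 between white cheeks, tops 58 mm above the desk, spanning y 58..142, outer faces at x = -47 and +7.
- wheel: Knurled dark steel wheel, 68 mm diameter, 28 mm wide, axle along tray x; origin on the axle at tray (-20, 100, 44) mm; its frame turns with it. It stands 20 mm out of the cheeks. Turns either way, no stop nearby, against 1 to 2 N at the rim; stays where left. Rolling its top towards tray -y (the fence) closes the guide 0.59 mm per mm of rim travel (20 mm per rad); the other way opens it.
- wheel_top (a point): Highest point of the wheel's rim, mid-width, 78 mm above the desk; does not turn with the wheel, axes as the tray's. The axle is rigid. The rim grips a fingertip well (friction about 1): a downward push of 4 to 15 N lets a fingertip roll it without slip. Room for strokes of about 25 mm either side along tray y.
- guide: White sliding guide, a bar 130 mm long (tray x), 10 mm thick, top 39 mm above the desk, between the fence and the wheel; it slides along tray y and is driven by the wheel. Origin on the bar's mid-plane, at tray x = 0. At the start it is 15 to 75 mm short of the mark and must move towards -y of the tray.
- pointer (a point): Tip of the guide's dark cone pointer, at the +x end of the guide; axes as the tray's. Moves with the guide.
- tab: Gauge tab: aluminium clip 26 mm long on the rail along the tray's +x edge, fixed where it is, with one raised dark rib 6 mm wide (along tray y) and 24 mm long on top. Origin under its centre, 22 mm above the desk; axes as the tray's.
- mark (a point): Gauge mark: middle of the rib's end that faces the guide, 10 mm above the tab's origin; axes as the tray's. Aligned when the pointer's y in this frame is 0.
- pump: White pump bottle, 60 mm diameter, 155 mm tall, loose bystander; origin under its centre.
- stapler: Black stapler 140 x 36 x 46 mm, loose bystander; origin under its centre, long along x.
- tape: Roll of pale tape, 80 mm diameter, 19 mm high, lying flat, loose bystander; origin under its centre.
- eraser: Eraser 18 x 45 x 12 mm lying on the tray's base plate in front of the guide, loose bystander; origin under its centre.
- card_pack: Pack of blank cards 78 x 110 x 24 mm, loose bystander; origin under its centre.
- stamp: Hand stamp with a wooden knob, 45 x 30 mm foot, 70 mm tall, loose bystander; origin under its centre.

How it is judged:
On the way, in this order (a step that is already met when the one before it is completed fails the run):
1. a fingertip rests on the wheel (contact force between the fingers and wheel above 0.5 N), for 0.1 s.
2. the guide has closed until the pointer is within the rib's width (y of pointer in the frame of mark between -0.003 and 0.003 m), for 0.2 s.
At the end, for the whole second after the job is handed in: The pointer stands opposite the rib of the gauge tab, within 3 mm of the rib's middle along the tray's y, and the guide is at rest (all of step 2 and linear speed of guide below 0.003 m/s); the robot touches nothing.
It fails at once if the guide itself is pushed or touched by the robot (more than 0.5 N) (contact force between any of the fingers, the arm and guide above 0.5 N).
It fails at once if something loose on the desk is moved more than 15 mm or lifted (distance of any of pump, stapler, tape, eraser, card_pack, stamp from where it was at the start of the episode above 0.015 m).
It also fails if it takes over 61 s, if anything falls off the work surface, if the arm or the gripper's body presses on something with over 40 N, if the wrist force passes 120 N, or if a joint passes its speed limit or range.

## Working session

There is one attempt and no reset: what is moved stays moved. The work goes in short steps, Python scripts to look and compute and a tool call to move; the robot and the scene stay as the last step left them, time stands still between calls to the robot, and variables do not carry over. Pictures are saved under pics/ and viewed, and the job is handed in when it is done.

Besides the shell and the picture viewer there is one more tool, called after "Emit:" as name(argument=value, ...) on one line, values as JSON. carry_out: Moves the arm, as the interface text tells. Its arguments: {"type":"object","properties":{"commands":{"type":"array"},"claw":{"type":"number"},"newtons":{"type":"number"}},"required":["commands"]}

```bash
ls; mkdir -p pics; cat > h.py <<'E'
import numpy as np, cv2
from workcell import bot
from scipy.spatial.transform import Rotation as R
def w(pic,p):
    M=cv2.Rodrigues(np.array(pic["rvec"],float))[0]; return M.T@(np.array(p)-np.array(pic["tvec"]).ravel())
def K(pic):
    f=210/np.tan(np.radians(pic["vertical_fov"])/2); return np.array([[f,0,pic["cx"]],[0,f,pic["cy"]],[0,0,1]])
def proj(pic,P):
    return cv2.projectPoints(np.array(P,float).reshape(-1,1,3),np.array(pic["rvec"],float),np.array(pic["tvec"],float),K(pic),None)[0][:,0]
def ray(pic,uv,z):
    M=cv2.Rodrigues(np.array(pic["rvec"],float))[0]; c=-M.T@np.array(pic["tvec"]).ravel()
    d=M.T@np.linalg.inv(K(pic))@np.array([uv[0],uv[1],1.]); return c+d*(z-c[2])/d[2]
def save(pic,n): cv2.imwrite("pics/"+n+".png",pic["frame"][:,:,::-1])
E
python3 - <<'E'
from h import *
np.set_printoptions(precision=4,suppress=True)
s=bot.read_state();print(s["time"],s["ee_pos"],s["orientation"],s["ft_force"],s["grip_width"])
for n in("top","side"):
    p=bot.grab_frame(n);save(p,n+"0")
    for q in("tray","wheel","wheel_top","pointer","mark","tab","guide"):
        r=bot.landmark_of(p,q)
        for x in r[:2]: print(n,q,round(x["score"],2),w(p,x["position"]))
E
```

```text
pics
0.0 [0.2804 0.6134 0.2443] [-0.0001  0.2127  0.9771 -0.0009] [ 0.4352 -0.9318 -0.1922] 0.08549970940944208
top tray 0.97 [ 0.5832 -0.095   0.0033]
top wheel 0.64 [0.5645 0.0086 0.0458]
top wheel_top 0.23 [ 0.7496 -0.1812  0.0007]
top pointer 0.67 [ 0.6619 -0.0694  0.0215]
top pointer 0.15 [ 0.6768 -0.1313  0.0282]
top mark 0.74 [ 0.6645 -0.1327  0.0336]
top tab 0.69 [ 0.679  -0.1325  0.0243]
top guide 0.56 [ 0.5856 -0.0694  0.0128]
side tray 0.69 [ 0.5841 -0.0995 -0.0001]
side wheel 0.93 [0.5667 0.0018 0.0439]
side wheel_top 0.74 [0.5652 0.0006 0.0793]
side wheel_top 0.61 [0.568  0.002  0.0477]
side pointer 0.85 [ 0.6658 -0.0684  0.0278]
side mark 0.66 [ 0.6666 -0.1347  0.0352]
side tab 0.81 [ 0.6781 -0.1353  0.0203]
side guide 0.81 [ 0.5812 -0.0646  0.0123]
side guide 0.71 [ 0.4258 -0.1961  0.0007]
```

View pics/top0.png

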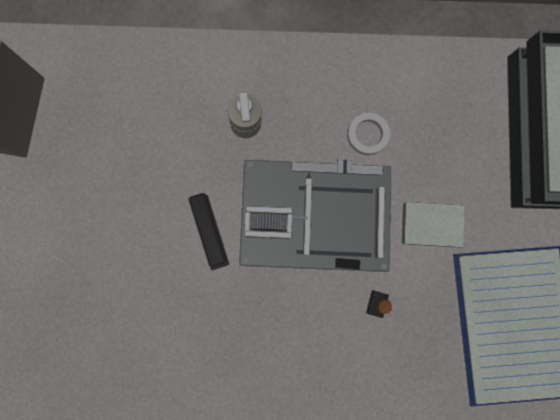

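View pics/side0.png

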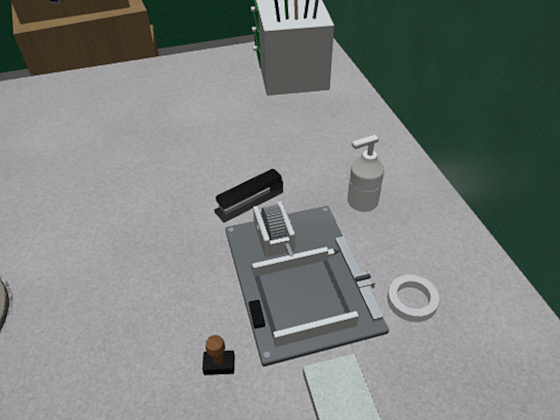

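The top view has world +x up and +y left. The wheel is at (268,221), the pointer near (309,177) and the rib near (345,166), with about 64 mm for the guide to travel. Next I'll refine the tray yaw.

```bash
python3 - <<'E'
from h import *
np.set_printoptions(precision=4,suppress=True)
t=bot.grab_frame("top");s=bot.grab_frame("side")
im=t["frame"][:,:,::-1];cv2.imwrite("pics/tc.png",cv2.resize(im[145:285,225:405],None,fx=4.4,fy=4.2,interpolation=cv2.INTER_CUBIC))
im=s["frame"][:,:,::-1];cv2.imwrite("pics/sc.png",cv2.resize(im[190:370,210:400],None,fx=3.3,fy=3.3,interpolation=cv2.INTER_CUBIC))
for uv in [(245,160),(391,167),(388,270),(240,265)]: print(ray(t,uv,.012))
print(np.diag(K(t)),np.diag(K(s)))
for yaw in (0,-2,-1): pass
E
```

```text
[0.6855 0.0509 0.012 ]
[ 0.6794 -0.2264  0.012 ]
[ 0.485  -0.2206  0.012 ]
[0.488  0.0549 0.012 ]
[500.6269 500.6269   1.    ] [494.42 494.42   1.  ]
```

View pics/tc.png

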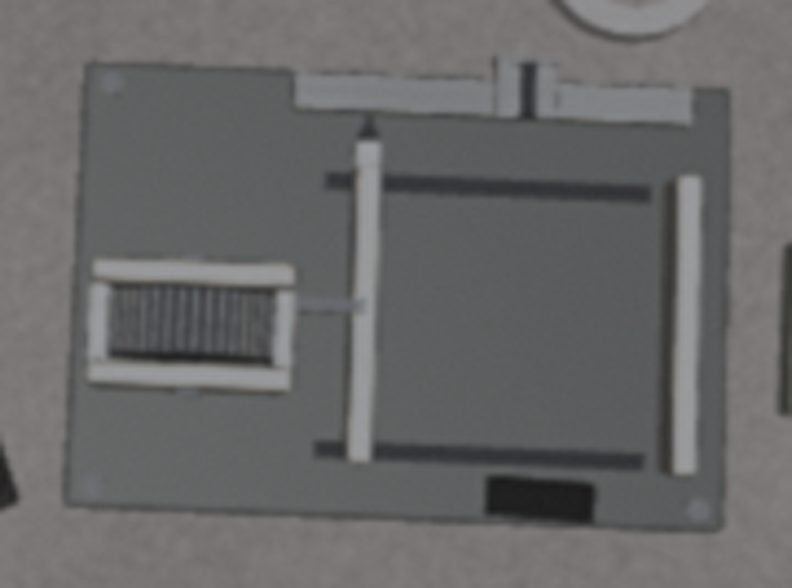

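View pics/sc.png

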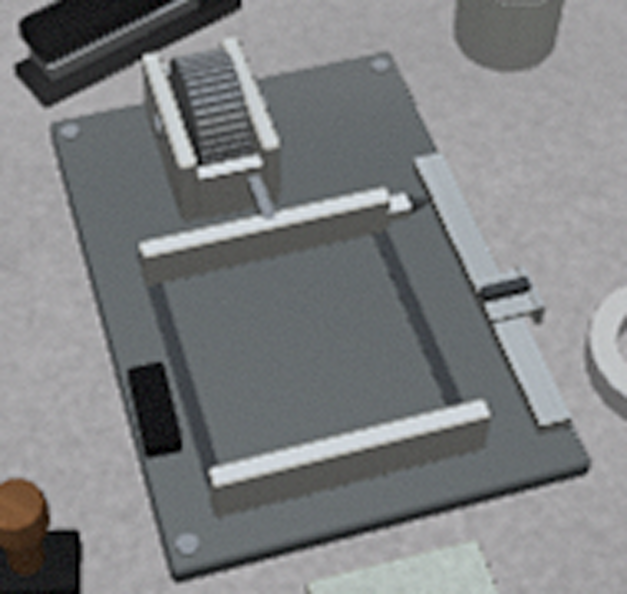

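```bash
python3 - <<'E'
from h import *
np.set_printoptions(precision=4,suppress=True)
t=bot.grab_frame("top")
g=lambda u,v:(225+u/4.4,145+v/4.2)
c=[ray(t,g(*p),.012) for p in [(90,62),(728,90),(720,530),(65,503)]]
print(c)
T=np.array([[100,150],[100,-130],[-100,-130],[-100,150]])/1e3
A=np.array([p[:2] for p in c]);m=A.mean(0);tm=T.mean(0)
H=((T-tm)).T@(A-m);yaw=np.arctan2(H[0,1]-H[1,0],H[0,0]+H[1,1]);Rz=R.from_euler('z',yaw).as_matrix()[:2,:2]
o=m-Rz@tm;print("yaw",np.degrees(yaw),"o",o,"resid",A-(T@Rz.T+o))
print("wheel",o+Rz@[-.02,.1])
for n,p,z in [("cheek c",(192,324),.058),("wheel c",(190,322),.07),("ptr",(369,118),.032),("rib",(527,118),.032)]:
    P=ray(t,g(*p),z)[:2];print(n,P,Rz.T@(P-o))
E
```

```text
[array([0.686 , 0.0501, 0.012 ]), array([ 0.6805, -0.2253,  0.012 ]), array([ 0.4828, -0.2218,  0.012 ]), array([0.4885, 0.0553, 0.012 ])]
yaw -1.1921250583839393 o [ 0.5842 -0.0954] resid [[-0.0014 -0.0024]
 [-0.001   0.0022]
 [ 0.0013  0.0015]
 [ 0.0011 -0.0013]]
wheel [0.5663 0.005 ]
cheek c [0.5655 0.0046] [-0.0207  0.0996]
wheel c [0.5655 0.0057] [-0.0208  0.1007]
ptr [ 0.6601 -0.0683] [0.0753 0.0287]
rib [ 0.6619 -0.1349] [ 0.0785 -0.0379]
```

Emit:
carry_out(commands=[[0,0,0,0,0,0]], claw=0.0)

```text
time: 1.05
ee_pos: [0.2806, 0.6139, 0.2453]
orientation: [0.0, 0.213, 0.977, 0.0]
ft_force: [0.1, -0.2, 0.4]
grip_width: 0.0733
```

```bash
cat >> h.py <<'E'
def plan(goal,yawdeg,maxstep=.045,maxturn=8.5,n=None):
    s=bot.read_state();p=np.array(s["ee_pos"]);q=s["orientation"];r=R.from_quat([q[1],q[2],q[3],q[0]])
    a=np.radians(yawdeg);tx=np.array([np.cos(a),np.sin(a),0]);tz=np.array([0,0,-1.]);g=R.from_matrix(np.c_[tx,np.cross(tz,tx),tz])
    d=np.array(goal)-p;rv=(r.inv()*g).as_rotvec(degrees=True)
    n=n or int(max(1,np.ceil(np.linalg.norm(d)/maxstep),np.ceil(np.abs(rv).max()/maxturn)))
    for i in range(n):
        ri=r*R.from_rotvec(rv*i/n,degrees=True);print([*np.round(ri.inv().apply(d/n),4).tolist(),*np.round(rv/n,2).tolist()])
E
python3 -c "
from h import *
plan([.566,.015,.16],88.8)"
```

```text
[-0.0339, -0.0284, 0.0057, 0.0, -0.0, 4.44]
[-0.036, -0.0257, 0.0057, 0.0, -0.0, 4.44]
[-0.0379, -0.0228, 0.0057, 0.0, -0.0, 4.44]
[-0.0395, -0.0198, 0.0057, 0.0, -0.0, 4.44]
[-0.041, -0.0167, 0.0057, 0.0, -0.0, 4.44]
[-0.0421, -0.0135, 0.0057, 0.0, -0.0, 4.44]
[-0.043, -0.0102, 0.0057, 0.0, -0.0, 4.44]
[-0.0437, -0.0068, 0.0057, 0.0, -0.0, 4.44]
[-0.0441, -0.0034, 0.0057, 0.0, -0.0, 4.44]
[-0.0442, 0.0, 0.0057, 0.0, -0.0, 4.44]
[-0.0441, 0.0034, 0.0057, 0.0, -0.0, 4.44]
[-0.0437, 0.0068, 0.0057, 0.0, -0.0, 4.44]
[-0.043, 0.0102, 0.0057, 0.0, -0.0, 4.44]
[-0.0421, 0.0135, 0.0057, 0.0, -0.0, 4.44]
[-0.0409, 0.0167, 0.0057, 0.0, -0.0, 4.44]
```

Emit:
carry_out(commands=[[-0.034,-0.028,0,0,0,4.4],[-0.036,-0.026,0,0,0,4.4],[-0.038,-0.023,0,0,0,4.4],[-0.04,-0.02,0,0,0,4.4],[-0.041,-0.017,0,0,0,4.4],[-0.042,-0.013,0,0,0,4.4],[-0.043,-0.01,0,0,0,4.4],[-0.044,-0.007,0,0,0,4.4]])

```text
time: 1.85
ee_pos: [0.4326, 0.2899, 0.2441]
orientation: [-0.002, 0.503, 0.865, 0.003]
ft_force: [1.2, -0.1, 0.2]
grip_width: 0.0001
```

```bash
python3 -c "
from h import *
plan([.566,.015,.16],88.8)"
```

```text
[-0.0382, -0.0025, 0.0103, 0.0, -0.05, 3.86]
[-0.0383, 0.0, 0.0103, 0.0, -0.05, 3.86]
[-0.0382, 0.0026, 0.0103, 0.0, -0.05, 3.86]
[-0.0379, 0.0052, 0.0104, 0.0, -0.05, 3.86]
[-0.0374, 0.0077, 0.0104, 0.0, -0.05, 3.86]
[-0.0368, 0.0102, 0.0104, 0.0, -0.05, 3.86]
[-0.0361, 0.0127, 0.0104, 0.0, -0.05, 3.86]
[-0.0351, 0.0151, 0.0105, 0.0, -0.05, 3.86]
```

Emit:
carry_out(commands=[[-0.038,-0.002,0.01,0,0,3.9],[-0.038,0,0.01,0,0,3.9],[-0.038,0.003,0.01,0,0,3.9],[-0.038,0.005,0.01,0,0,3.9],[-0.037,0.008,0.01,0,0,3.9],[-0.037,0.01,0.01,0,0,3.9],[-0.036,0.013,0.01,0,0,3.9],[-0.035,0.015,0.01,0,0,3.9]])

```text
time: 2.65
ee_pos: [0.5697, 0.0032, 0.1633]
orientation: [-0.002, 0.725, 0.689, 0.007]
ft_force: [0.3, 0.0, 0.6]
grip_width: 0.0002
```

```bash
python3 -c "
from h import *
np.set_printoptions(precision=4,suppress=True)
p=bot.grab_frame('wrist');save(p,'w1')
for q in ('wheel_top','wheel','pointer','mark','guide','tab'):
    for x in bot.landmark_of(p,q)[:2]: print(q,round(x['score'],2),w(p,x['position']))
plan([.566,.015,.12],88.8)"
```

```text
wheel_top 0.58 [0.5666 0.006  0.0757]
wheel_top 0.25 [0.5647 0.0012 0.0442]
wheel 0.64 [0.566  0.0012 0.0461]
pointer 0.91 [ 0.6638 -0.0699  0.0216]
pointer 0.34 [ 0.6747 -0.1377  0.0227]
mark 0.84 [ 0.6649 -0.1345  0.0304]
guide 0.84 [ 0.586  -0.0704  0.0118]
tab 0.77 [ 0.6749 -0.1342  0.0217]
[0.008, -0.0036, 0.0438, 0.41, -0.79, -1.4]
```

View pics/w1.png

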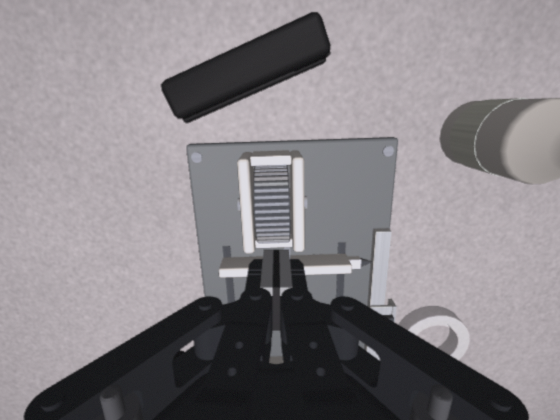

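Emit:
carry_out(commands=[[0.008,-0.0036,0.022,0.4,-0.8,-1.4],[0.007,0,0.022,0,0,0],[0,0,0.01,0,0,0]])

```text
time: 3.3
ee_pos: [0.5675, 0.0269, 0.1115]
orientation: [0.001, 0.712, 0.703, 0.003]
ft_force: [-0.2, -0.0, -0.3]
grip_width: -0.0002
```

```bash
python3 -c "
from h import *
plan([.566,.02,.094],88.8)"
```

```text
[-0.007, -0.0015, 0.0175, 0.35, -0.18, 0.47]
```

Emit:
carry_out(commands=[[-0.007,-0.0015,0.012,0.35,-0.2,0.5],[0,0,0.004,0,0,0],[0,0,0.003,0,0,0]])

```text
time: 3.6
ee_pos: [0.5655, 0.0207, 0.0916]
orientation: [-0.0, 0.714, 0.7, -0.0]
ft_force: [-1.0, 0.0, -0.2]
grip_width: -0.0001
```

Emit:
carry_out(commands=[[0,0,0.003,0,0,0]])

```text
time: 3.7
ee_pos: [0.5659, 0.0212, 0.0898]
orientation: [-0.001, 0.714, 0.7, 0.0]
ft_force: [-8.7, 7.1, 28.2]
grip_width: 0.0001
```

Emit:
carry_out(commands=[[-0.003,0,0,0,0,0]])

```text
time: 3.8
ee_pos: [0.5658, 0.0201, 0.0909]
orientation: [-0.002, 0.714, 0.7, 0.001]
ft_force: [-4.1, 2.7, 6.5]
grip_width: 0.0002
```

Emit:
carry_out(commands=[[-0.004,0,0.0005,0,0,0]])

```text
time: 3.9
ee_pos: [0.5657, 0.0172, 0.0915]
orientation: [-0.003, 0.713, 0.701, 0.002]
ft_force: [-3.8, 3.4, 7.4]
grip_width: -0.0001
```

Emit:
carry_out(commands=[[-0.004,0,0.0005,0,0,0]])

```text
time: 4.0
ee_pos: [0.5655, 0.014, 0.092]
orientation: [-0.004, 0.713, 0.701, 0.002]
ft_force: [-2.7, 1.9, 4.8]
grip_width: -0.0
```

Emit:
carry_out(commands=[[-0.004,0,0.001,0,0,0],[-0.004,0,0.001,0,0,0]])

```text
time: 4.2
ee_pos: [0.5653, 0.0067, 0.092]
orientation: [-0.005, 0.713, 0.701, 0.003]
ft_force: [-3.1, 1.6, 6.3]
grip_width: -0.0001
```

Emit:
carry_out(commands=[[-0.004,0,0.001,0,0,0],[-0.004,0,0.001,0,0,0],[-0.004,0,0.001,0,0,0]])

```text
time: 4.5
ee_pos: [0.5651, -0.0048, 0.0918]
orientation: [-0.006, 0.713, 0.701, 0.005]
ft_force: [-2.8, 1.7, 4.7]
grip_width: -0.0003
```

```bash
cat > look.py <<'E'
import sys
from h import *
np.set_printoptions(precision=4,suppress=True)
n=sys.argv[1]
Rz=R.from_euler('z',-1.19,degrees=True).as_matrix()[:2,:2];o=np.array([.5842,-.0954])
for c in sys.argv[2:]:
    p=bot.grab_frame(c);save(p,c+n)
    r={q:(bot.landmark_of(p,q) or [None])[0] for q in('pointer','mark')}
    y={q:(Rz.T@(w(p,v['position'])[:2]-o))[1] if v else np.nan for q,v in r.items()}
    print(c,{q:round(v['score'],2) for q,v in r.items() if v},"tray y",y,"diff",y['pointer']-y['mark'])
E
python3 look.py a wrist side top
```

```text
wrist {'pointer': 0.7} tray y {'pointer': np.float64(0.012458047036363544), 'mark': nan} diff nan
side {'pointer': 0.73, 'mark': 0.5} tray y {'pointer': np.float64(-0.034816400495405186), 'mark': np.float64(-0.037320259819905)} diff 0.002503859324499813
top {} tray y {'pointer': nan, 'mark': nan} diff nan
```

Emit:
carry_out(commands=[[-0.004,0,0.001,0,0,0],[-0.004,0,0.001,0,0,0],[-0.003,0,0.001,0,0,0]])

```text
time: 5.25
ee_pos: [0.5657, -0.0167, 0.0898]
orientation: [-0.005, 0.714, 0.701, 0.005]
ft_force: [0.5, -0.1, -0.6]
grip_width: 0.0003
```

Emit:
carry_out(commands=[[0,0,-0.008,0,0,0],[0.012,0,-0.002,0,0,0],[0.012,0,0,0,0,0],[0.009,0,0,0,0,0],[0,0,0,0,0,0]])

```text
time: 5.75
ee_pos: [0.5671, 0.0197, 0.1013]
orientation: [-0.005, 0.713, 0.701, 0.006]
ft_force: [-0.2, -0.1, 0.4]
grip_width: 0.0001
```

```bash
python3 look.py b wrist side top; python3 -c "
from h import *
plan([.566,.02,.094],88.8)"
```

```text
wrist {} tray y {'pointer': nan, 'mark': nan} diff nan
side {'pointer': 0.57, 'mark': 0.64} tray y {'pointer': np.float64(0.007960379033355329), 'mark': np.float64(-0.03508791996287398)} diff 0.043048298996229306
top {'pointer': 0.2, 'mark': 0.59} tray y {'pointer': np.float64(-0.2082493561385505), 'mark': np.float64(-0.03495421538082202)} diff -0.17329514075772848
[0.0035, -0.0011, 0.0074, 0.12, -0.8, -0.08]
```

Emit:
carry_out(commands=[[0.001,-0.001,0.008,0,-0.8,0],[0,0,0.003,0,0,0]])

```text
time: 6.4
ee_pos: [0.5666, 0.0175, 0.0909]
orientation: [0.001, 0.715, 0.699, 0.001]
ft_force: [-9.7, 3.4, 26.9]
grip_width: -0.0002
```

Emit:
carry_out(commands=[[-0.004,0,0.001,0,0,0],[-0.004,0,0.0005,0,0,0],[-0.004,0,0.0005,0,0,0]])

```text
time: 6.7
ee_pos: [0.5662, 0.0112, 0.092]
orientation: [-0.002, 0.714, 0.7, 0.003]
ft_force: [-3.8, 1.7, 9.3]
grip_width: -0.0001
```

Emit:
carry_out(commands=[[-0.004,0,0.001,0,0,0],[-0.004,0,0.001,0,0,0],[-0.004,0,0.001,0,0,0],[-0.004,0,0.001,0,0,0],[-0.004,0,0.001,0,0,0],[-0.003,0,0.001,0,0,0]])

```text
time: 7.3
ee_pos: [0.5659, -0.0082, 0.0912]
orientation: [-0.005, 0.713, 0.701, 0.005]
ft_force: [-3.6, -0.6, 10.6]
grip_width: -0.0
```

Emit:
carry_out(commands=[[-0.004,0,0.001,0,0,0],[-0.003,0,0.001,0,0,0]])

```text
time: 7.5
ee_pos: [0.5657, -0.015, 0.0897]
orientation: [-0.005, 0.713, 0.701, 0.005]
ft_force: [-1.6, -0.2, 5.8]
grip_width: -0.0001
```

Emit:
carry_out(commands=[[0,0,-0.008,0,0,0],[0.012,0,-0.003,0,0,0],[0.012,0,0,0,0,0],[0.009,0,0,0,-0.5,0],[0,0,0,0,0,0]])

```text
time: 8.0
ee_pos: [0.5658, 0.0223, 0.1009]
orientation: [-0.003, 0.712, 0.702, 0.002]
ft_force: [0.6, 0.9, 0.4]
grip_width: -0.0003
```

```bash
python3 look.py c wrist side top; python3 -c "
from h import *
plan([.566,.02,.094],88.8)"
```

```text
wrist {} tray y {'pointer': nan, 'mark': nan} diff nan
side {'pointer': 0.69, 'mark': 0.83} tray y {'pointer': np.float64(-0.008302175701772397), 'mark': np.float64(-0.03832339442134018)} diff 0.030021218719567783
top {'pointer': 0.93, 'mark': 0.53} tray y {'pointer': np.float64(-0.010917784140847504), 'mark': np.float64(-0.037745620812357376)} diff 0.026827836671509873
[0.0015, 0.0002, 0.0072, -0.08, -0.3, 0.09]
```

View pics/sidec.png

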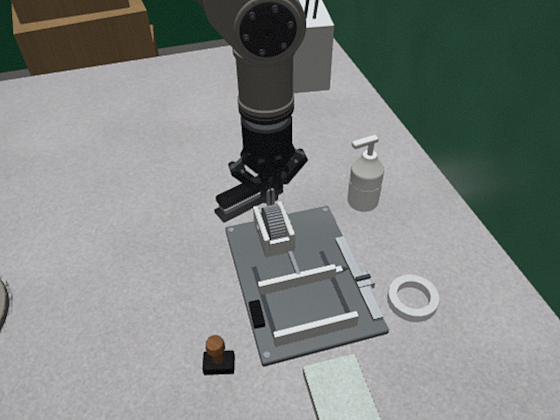

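View pics/wristc.png

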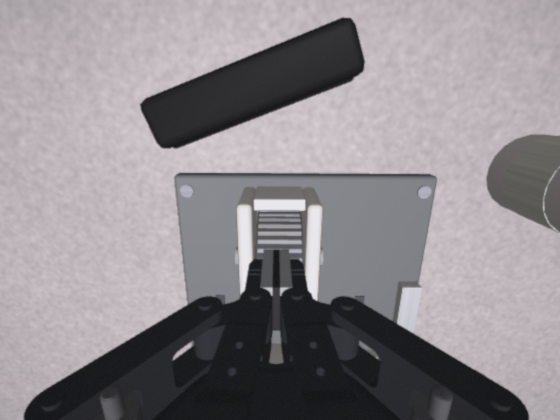

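The side view shows the pointer near (342,269) and the rib near (363,277), so about 27 mm is left. I'll run a third stroke.

Emit:
carry_out(commands=[[0,0,0.008,0,-0.3,0],[0,0,0.0025,0,0,0]])

```text
time: 8.65
ee_pos: [0.5663, 0.0182, 0.0909]
orientation: [-0.0, 0.714, 0.7, 0.0]
ft_force: [-5.3, 2.4, 19.4]
grip_width: 0.0
```

Emit:
carry_out(commands=[[-0.004,0,0.001,0,0,0],[-0.004,0,0.0005,0,0,0],[-0.004,0,0.0005,0,0,0]])

```text
time: 8.95
ee_pos: [0.566, 0.0113, 0.092]
orientation: [-0.004, 0.713, 0.701, 0.002]
ft_force: [-3.3, 1.2, 9.6]
grip_width: 0.0002
```

Emit:
carry_out(commands=[[-0.004,0,0.001,0,0,0],[-0.004,0,0.001,0,0,0],[-0.004,0,0.001,0,0,0],[-0.004,0,0.001,0,0,0],[-0.004,0,0.001,0,0,0],[-0.003,0,0.001,0,0,0]])

```text
time: 9.55
ee_pos: [0.5656, -0.0096, 0.0911]
orientation: [-0.007, 0.713, 0.701, 0.004]
ft_force: [-2.4, -0.2, 7.6]
grip_width: -0.0001
```

Emit:
carry_out(commands=[[-0.004,0,0.001,0,0,0],[-0.003,0,0.001,0,0,0]])

```text
time: 9.75
ee_pos: [0.5654, -0.0167, 0.0891]
orientation: [-0.007, 0.713, 0.701, 0.005]
ft_force: [-0.2, 1.3, 1.8]
grip_width: 0.0001
```

Emit:
carry_out(commands=[[0,0,-0.008,0,0,0],[0.012,0,-0.003,0,0,0],[0.012,0,0,0,0,0],[0.009,0,0,0,-0.5,0],[0,0,0,0,0,0]])

```text
time: 10.25
ee_pos: [0.5657, 0.02, 0.1006]
orientation: [-0.005, 0.713, 0.701, 0.001]
ft_force: [-0.5, 0.3, 1.3]
grip_width: 0.0005
```

```bash
python3 look.py d side top; python3 look.py d2 side top;python3 -c "
from h import *
plan([.566,.02,.094],88.8)"
python3 -c "
import cv2
a=cv2.imread('pics/topd.png')[145:285,225:405];cv2.imwrite('pics/tcd.png',cv2.resize(a,None,fx=4.4,fy=4.2,interpolation=2))
a=cv2.imread('pics/sided.png')[220:320,290:410];cv2.imwrite('pics/scd.png',cv2.resize(a,None,fx=6,fy=6,interpolation=2))"
```

```text
side {'pointer': 0.56, 'mark': 0.72} tray y {'pointer': np.float64(-0.02917699092329373), 'mark': np.float64(-0.03513514995760076)} diff 0.0059581590343070305
top {'pointer': 0.89, 'mark': 0.62} tray y {'pointer': np.float64(-0.030168046807915048), 'mark': np.float64(-0.03770978547926105)} diff 0.007541738671346002
side {'pointer': 0.96, 'mark': 0.74} tray y {'pointer': np.float64(-0.031531897947110546), 'mark': np.float64(-0.037713214794334746)} diff 0.0061813168472242
top {'pointer': 0.76, 'mark': 0.64} tray y {'pointer': np.float64(-0.02976461333589478), 'mark': np.float64(-0.03671393822649785)} diff 0.00694932489060307
[0.0035, 0.0003, 0.0068, -0.27, -0.4, 0.04]
```

View pics/tcd.png

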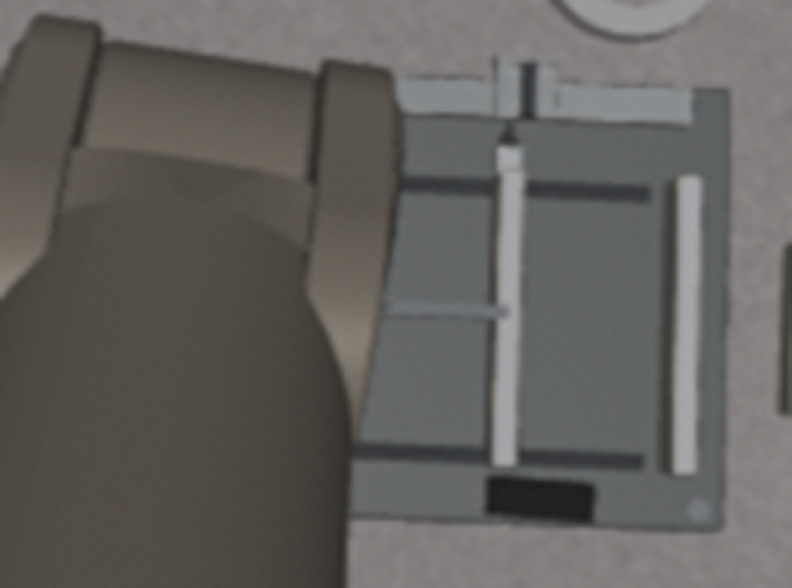

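View pics/scd.png

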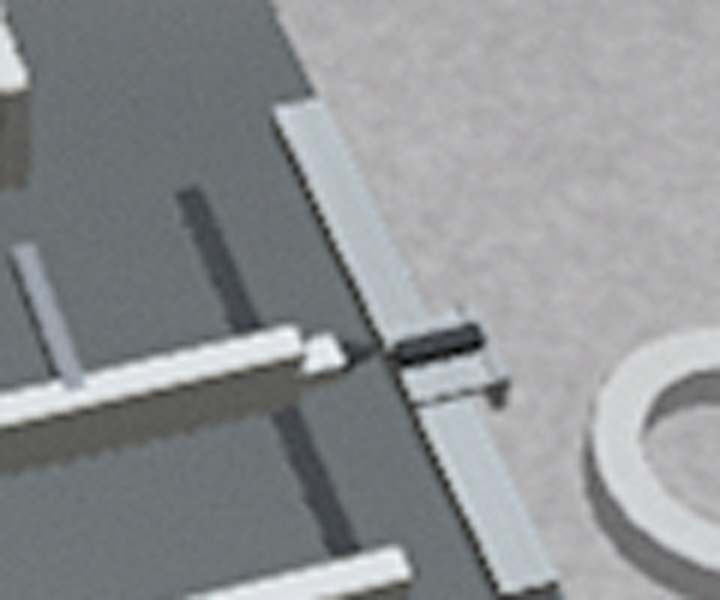

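The top crop puts the pointer at u≈509 and the rib at u≈528. With parallax allowed for, about 7 mm is left, or roughly 11.5 mm of rim. I'll do a short stroke at the top of the wheel.

Emit:
carry_out(commands=[[-0.003,0,0.006,-0.3,-0.4,0],[-0.001,0,0.002,0,0,0],[0,0,0.001,0,0,0]])

```text
time: 11.15
ee_pos: [0.566, 0.012, 0.0917]
orientation: [0.001, 0.714, 0.7, 0.001]
ft_force: [-3.1, -0.3, 16.8]
grip_width: 0.0001
```

Emit:
carry_out(commands=[[0,0,0.001,0,0,0]])

```text
time: 11.25
ee_pos: [0.5661, 0.012, 0.0917]
orientation: [0.0, 0.714, 0.7, 0.001]
ft_force: [-5.8, 0.9, 18.9]
grip_width: 0.0
```

Emit:
carry_out(commands=[[-0.004,0,0.0005,0,0,0],[-0.004,0,0.001,0,0,0]])

```text
time: 11.45
ee_pos: [0.5659, 0.0054, 0.0919]
orientation: [-0.001, 0.714, 0.7, 0.002]
ft_force: [-3.7, 1.9, 13.7]
grip_width: -0.0002
```

```bash
python3 look.py e side top
```

```text
side {'pointer': 0.64, 'mark': 0.83} tray y {'pointer': np.float64(-0.03433220040008813), 'mark': np.float64(-0.037457718826628024)} diff 0.0031255184265398944
top {'pointer': 0.9, 'mark': 0.77} tray y {'pointer': np.float64(-0.03409385621991233), 'mark': np.float64(-0.03424505807917675)} diff 0.00015120185926442015
```

Emit:
carry_out(commands=[[-0.004,0,0.001,0,0,0]])

```text
time: 11.85
ee_pos: [0.5658, 0.0015, 0.0919]
orientation: [-0.001, 0.714, 0.7, 0.002]
ft_force: [-4.6, 2.5, 13.1]
grip_width: -0.0
```

```bash
python3 look.py f side top; python3 look.py f2 side top
python3 -c "
import cv2
from h import *
print(bot.read_state()['ee_pos'])
a=cv2.imread('pics/topf2.png')[145:215,315:375];cv2.imwrite('pics/tcf.png',cv2.resize(a,None,fx=8,fy=8,interpolation=2))
a=cv2.imread('pics/sidef2.png')[240:310,320:400];cv2.imwrite('pics/scf.png',cv2.resize(a,None,fx=8,fy=8,interpolation=2))"
```

```text
side {'pointer': 0.7, 'mark': 0.64} tray y {'pointer': np.float64(-0.0362521427710832), 'mark': np.float64(-0.03757384912498377)} diff 0.0013217063539005744
top {'pointer': 0.77, 'mark': 0.58} tray y {'pointer': np.float64(-0.03579206959216019), 'mark': np.float64(-0.036725137246565384)} diff 0.0009330676544051925
side {'pointer': 0.71, 'mark': 0.66} tray y {'pointer': np.float64(-0.037829298610015695), 'mark': np.float64(-0.03584902365885457)} diff -0.001980274951161126
top {'pointer': 0.82, 'mark': 0.73} tray y {'pointer': np.float64(-0.037019724915027474), 'mark': np.float64(-0.03834400817838213)} diff 0.001324283263354653
[5.65795513e-01 4.13779031e-04 9.18957398e-02]
```

View pics/tcf.png

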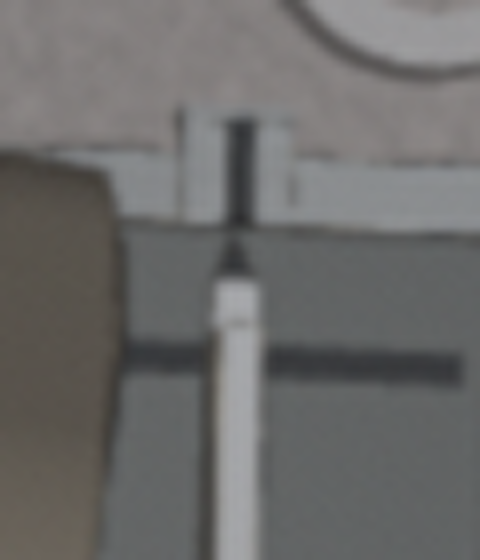

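View pics/scf.png

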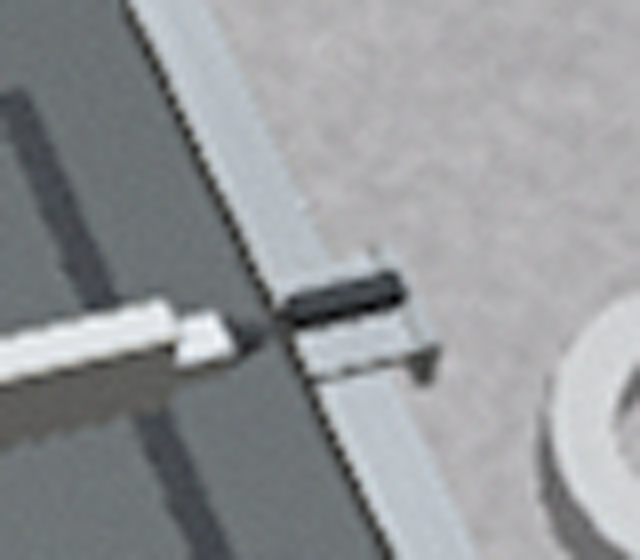

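Rib u≈238 and pointer u≈234 at 8x in the top crop. After parallax that puts them less than 1 mm apart. Lifting straight up.

Emit:
carry_out(commands=[[0,0,-0.01,0,0,0],[0,0,-0.03,0,0,0],[0,0,-0.05,0,0,0],[0.045,0,-0.02,0,0,0],[0.05,0,0,0,0,0],[0.05,0,0,0,0,0],[0.03,0,0,0,0,0],[0,0,0,0,0,0]])

```text
time: 13.25
ee_pos: [0.5715, 0.1788, 0.2104]
orientation: [-0.0, 0.717, 0.697, 0.004]
ft_force: [0.7, 0.3, 0.6]
grip_width: -0.0002
```

```bash
python3 look.py g side top; python3 look.py g2 side top wrist;python3 look.py g3 side top
python3 -c "
import cv2
from h import *
p=bot.grab_frame('top')
# parallax check: tray-frame points
Rz=R.from_euler('z',-1.19,degrees=True).as_matrix();o=np.array([.5842,-.0954,0])
for z in(.022,.027,.032): print(z,proj(p,[o+Rz@np.array([.0765,-.037,z])]))
a=cv2.imread('pics/topg2.png')[145:215,315:375];cv2.imwrite('pics/tcg.png',cv2.resize(a,None,fx=8,fy=8,interpolation=2))
a=cv2.imread('pics/sideg2.png')[240:310,320:400];cv2.imwrite('pics/scg.png',cv2.resize(a,None,fx=8,fy=8,interpolation=2))"
```

```text
side {'pointer': 0.84, 'mark': 0.71} tray y {'pointer': np.float64(-0.035470108306275755), 'mark': np.float64(-0.0380660440934713)} diff 0.0025959357871955455
top {'pointer': 0.81, 'mark': 0.77} tray y {'pointer': np.float64(-0.03667278308229547), 'mark': np.float64(-0.03686521547778302)} diff 0.00019243239548755176
side {'pointer': 0.93, 'mark': 0.55} tray y {'pointer': np.float64(-0.036840336095048415), 'mark': np.float64(0.00041889670112864856)} diff -0.037259232796177065
top {'pointer': 0.77, 'mark': 0.52} tray y {'pointer': np.float64(-0.03879733095683286), 'mark': np.float64(-0.03666559581943707)} diff -0.002131735137395792
wrist {} tray y {'pointer': nan, 'mark': nan} diff nan
side {'pointer': 0.61, 'mark': 0.62} tray y {'pointer': np.float64(-0.0379870278440246), 'mark': np.float64(-0.03781053826943401)} diff -0.00017648957459059228
top {'pointer': 0.73, 'mark': 0.46} tray y {'pointer': np.float64(-0.037818404697873585), 'mark': np.float64(-0.03877515936534899)} diff 0.0009567546674754054
0.022 [[343.32503807 175.02437734]]
0.027 [[343.78734115 174.58111011]]
0.032 [[344.25460696 174.1330845 ]]
```

View pics/tcg.png

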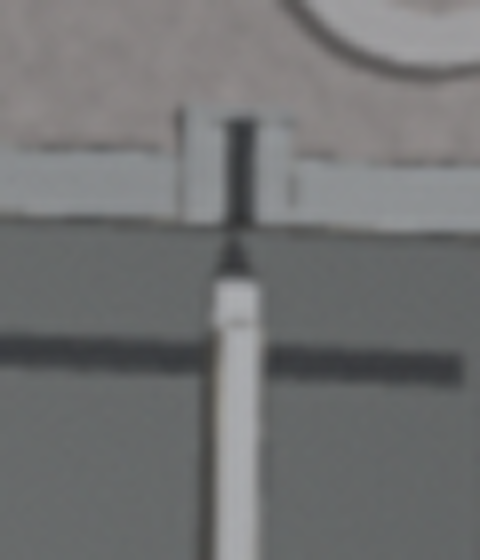

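View pics/scg.png

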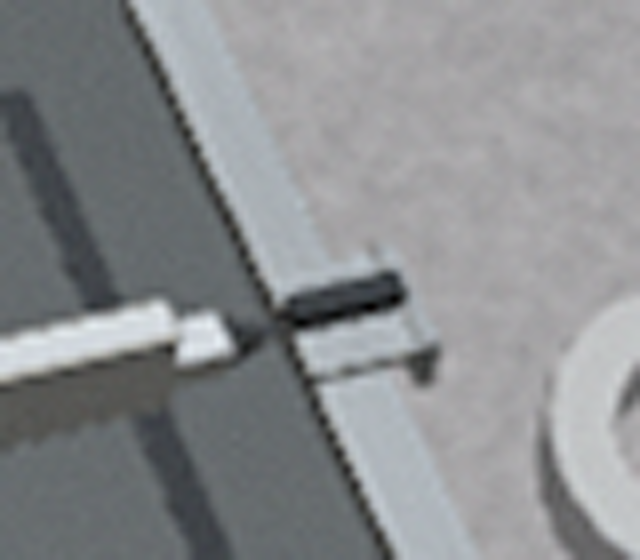

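View pics/wristg2.png

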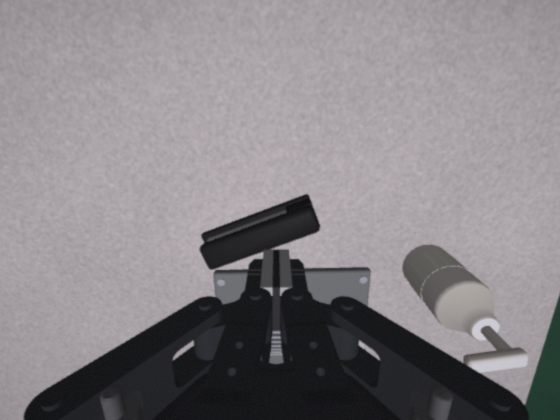

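```bash
python3 -c "
from h import *
print(bot.close_job(), bot.read_state()['time'])"
```

```text
the job is handed in; nothing more can be done
the job is handed in; nothing more can be done
```

I closed the guide onto the gauge mark and handed the job in. It took three full strokes and one short stroke with the closed fingertips across the top of the wheel. I then lifted straight up and moved clear, with the hand at z ≈ 0.21 m and about 0.18 m towards +y. The run finished at roughly 14 s of the 61 s allowed.

- **Alignment:** with the hand clear, the average of the network readings put the pointer at tray y ≈ -37.3 mm and the mark at ≈ -37.4 mm. In the top and side close-ups the tip meets the rib. After parallax, the pixel offset is under about 1 mm.
- **Readings that disagreed:** single readings of the difference between pointer and mark scattered from -2.1 to +2.6 mm. One side-view detection of the mark was plainly wrong, at tray y ≈ 0, and I left it out.
- **Contact forces:** pressing down to start the strokes gave brief upward forces of up to about 28 N, above the suggested 4 to 15 N. While rolling, the force stayed at about 2 to 14 N.
- **Bystanders:** I never brought the hand to any loose object, and in the last pictures the stapler, pump and tape look unmoved. I did not measure their positions separately.

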